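# Check the pre-filter of the bench fume extractor

## Task

Turn the clamp knob on the fume extractor a quarter turn anticlockwise so that its steel tongue comes off the cover flap, swing the flap up until it stands open by itself, and draw the pre-filter straight up out of its guides by the orange tab. Then hold it up for checking: upright, its lower edge a few centimetres higher than the top of the extractor's housing, its dark loaded face turned squarely to the front edge of the bench, and finish while still holding it still there, with the flap left open. Do not disturb the jar, cup, dropper bottle and lighter standing about.

Things in the scene. Friction and masses are not known exactly. Their poses are not given: they have to be found in the camera images.
- extractor: fume extractor, fixed: light grey box, depth x -100 to +88 mm, width y -70 to +70, top deck 130 above the bench. Origin on the bench; z up; intake louvre looks to -x. The deck is open under the flap from x -50 to +57, y -59 to +59; in there the pre-filter stands at x 0 and behind it, from x +17, a fixed main filter block, top 84 above the bench
- clamp_knob (a joint): angle of the black wing knob on the extractor's front ledge about its upright axis, rad: 0 = the steel tongue under it points at the flap and lies over its front edge, locking it; grows anticlockwise seen from above, stop at 1.62; the tongue clears the flap beyond about 1.0. Light friction (0.06 N m), stays where left
- knob_grip (a point): point on the wing knob's axis, at x -79 mm of the extractor, 166 mm above the bench, 2 mm below its top: TCP height to grip it. Wing 40 mm long, 11 thick, 25 tall; the point's x axis points along the wing, as the tongue does (the extractor's +x at joint 0). The tongue reaches 38 mm from the axis
- flap (a joint): angle of the steel cover flap about the hinge on its rear edge (along the extractor's y), rad: 0 = shut, on the deck; grows as the front edge swings up and back toward the exhaust (+x); stop at 1.9. Stiff friction hinge (0.12 N m): the flap stays where it is left
- flap_hinge (a point): point on the flap's hinge axis, middle of its rear edge, at x +66, z 133.5 mm of the extractor; turns with the flap, axes those of the extractor when shut. The flap reaches from 2 to 118 mm ahead (-x) of it, 128 wide, 5 thick
- flap_handle (a point): centre of the round bar (9 mm thick, along y, 50 mm free between its legs) of the black bow handle on top of the flap, 74 mm ahead (-x) of the hinge and 27.5 mm above it when shut; 25 mm above the flap's surface
- filter: pre-filter cassette, about 90 g: upright plate 14 mm thick (x), 114 wide (y), 78 tall (z); origin in the middle of its lower edge; dark loaded pleats on its -x face, white ones on its +x face. Stands with its axes parallel to the extractor's, lower edge 12 mm above the bench, in guides with 1.5 mm play that end 98 mm above the bench
- filter_tab (a point): grip point in the orange pull tab on top of the cassette, 100 mm above the cassette's origin (TCP height to grip). Tab 34 mm wide (y), 9 mm thick (x), standing 26 mm up from the cassette's top to 104 mm
- bench_back (a point): fixed point on the worktop toward its back; axes as the world's: x points straight from the bench's front edge, where the person stands, to its back; y along that edge
- pickle_jar: clear glass jar half full, 111 mm across, 158 mm tall, loose; origin under its centre
- borax_cup: dented stainless cup, 104 mm across, 90 mm tall, loose; origin under its centre
- flux_bottle: white dropper bottle with red tip, 41 mm across, 111 mm tall, loose; origin under its centre
- lighter: blue lighter lying on the bench, 25x81x12 mm, loose; origin under its centre

How it is judged:
On the way, in this order (a step that is already met when the one before it is completed fails the run):
1. clamp knob turned so that its tongue is off the flap (value of joint clamp_knob above 1.2 rad), for 0.2 s.
2. flap swung up, standing open (value of joint flap above 1.4 rad), for 0.2 s.
3. pre-filter drawn up out of the housing by the fingers (height (world z) of filter above 0.132 m and contact force between filter and the fingers above 1 N), for 0.2 s.
At the end, for the whole second after the job is handed in: The pre-filter is held still by the fingers alone, touching nothing else: lower edge at least 150 mm above the bench (20 mm above the deck), upright and dark face square to the bench front within 0.2 rad; knob still over 1.2 rad, flap still over 1.3 rad (value of joint clamp_knob above 1.2 rad and value of joint flap above 1.3 rad and height (world z) of filter above 0.15 m and angle between filter's own z axis and vertical below 0.2 rad and angle between the x axis of filter and the x axis of bench_back, either way round below 0.2 rad and x of bench_back in the frame of filter above 0 m and contact force between filter and the fingers above 1 N and contact force between filter and extractor below 0.1 N and contact force between filter and pickle_jar below 0.1 N and contact force between filter and borax_cup below 0.1 N and linear speed of filter below 0.03 m/s and angular speed of filter below 0.2 rad/s); the arm keeps its last pose, push and grip.
It fails at once if the jar is moved more than 20 mm (distance of pickle_jar from where it was at the start of the episode above 0.02 m).
It fails at once if the cup is moved more than 20 mm (distance of borax_cup from where it was at the start of the episode above 0.02 m).
It fails at once if the dropper bottle is moved more than 20 mm (distance of flux_bottle from where it was at the start of the episode above 0.02 m).
It fails at once if the lighter is moved more than 20 mm (distance of lighter from where it was at the start of the episode above 0.02 m).
It also fails if it takes over 67 s, if anything falls off the work surface, if the arm or the gripper's body presses on something with over 40 N, if the wrist force passes 120 N, or if a joint passes its speed limit or range.

## Robot

A 6-joint arm with a two-finger parallel gripper is mounted at the origin on a cart in front of the work surface, level with it; the furniture and walls round the work are solid. World frame = base frame: x ahead of the robot, y to its left, z up, the work surface at z = 0. Lengths are in m, angles in rad, forces in N, time in s.
With the tool pointing down it reaches from about 0.35 to 0.775 m from the base axis. Payload 7.3 kg.
Tool frame: the origin (TCP) lies between the finger pads, 19 mm behind the fingertips; this is the grasp point; z points along the fingers, y is the line along which they close (so a half turn about z gives the same grasp; the last joint's range is limited). The gripper opens to 92 mm and grips with 3 to 60 N. Pads are 19 mm wide; open, the fingers measure 130 mm over their backs; the gripper's body (75 mm by 190 mm) begins 47 mm behind the grasp point.
Start: joints at [-1.472, 0.342, 1.524, -0, 1.275, -0.146], TCP at [0.127, -0.509, 0.246] pointing down, gripper open.
Joint ranges: [-2.53, 2.53], [-0.77, 2.02], [0.04, 2.7], [-1, 4.14], [0.28, 2.66], [-3.11, 3.11]. Speed limits (rad/s): [2.57, 2.57, 3.14, 3.14, 3.14, 3.14].

## Interface

Orientations are given as [roll, pitch, yaw] about the fixed x, y, z axes, in that order (R = Rz(yaw) Ry(pitch) Rx(roll)).
In Python, from cell import robot gives the robot as it stands.
- The arm moves only by the tool step_arm, never from a script. Its argument "motion" is a list of rows, each a list of 2 entries, a list of its own where there are three numbers: the shift along the tool's x, y, z in units of 60 mm (1.0 is 60 mm), then the turn about the tool's z in rad. In form: [[[x, y, z], spin], ...]. A call has 1 to 10 rows; each row is the pose to reach, as a shift and turn from the pose commanded when the call began, along the tool's axes at that moment; what a row does not reach only later rows make up. A row lasts 1/8 s, in which the tool goes at most 62.5 mm and 10.7 degrees, less where a joint would pass 70% of its speed; a pose out of reach is approached as far as the arm can. A call with a gripper value outside its range is refused whole. "hand" is the closure in counts, from 0 (fully open) to 255 (shut), set as the call begins (left out, the last holds). The fingers move at their own pace and stop on an object; "squeeze" is the grip in N (left out, the last holds). Time passes only in rows, so rows that repeat a pose let the fingers close. It gives the time, the measured TCP pose, the force, the opening and the grip force at its end, in the units of the state.
- robot.observe(): the state, without advancing time (a new reading comes with each control period).
- robot.read_camera(name): name is "side" or "top" or "wrist"; returns a dict with "pixels" (384x512x3 uint8, red, green, blue), "intrinsics" (3x3 intrinsics, pixels), "k1" (the pictures are not rectified: a ray, as slopes to the right and down, at radius r is drawn at 1 + k1 r^2 times it, then the intrinsics apply), "xyz" and "rotation" of the camera in the world; the wrist camera has in their place "T_tool_cam" (4x4, takes a point from camera to tool coordinates, whose origin is the TCP and whose axes are the flange's). Camera axes: x right, y up, looking along -z (the intrinsics and any distortion apply to the point x, -y, -z); pixel columns grow to the right and rows downward; lengths in m; the calibration is good to about 2 mm. A picture is of the moment at which its call begins: read the wrist's pose just before it. There is no depth.
- robot.hand_in(): hands the job in; it is judged then, once.
The state is a dict: "time": time; "qpos": joint angles; "qvel": joint speeds; "joint_efforts": joint torques, N m; "tool_pos": TCP position; "tool_rot": TCP orientation; "contact_force": force on the tool from outside, world axes, zero at the start; "torque": the same for the moment, N m; "opening": finger opening in m; "grip_force": force on a finger pad.
Only numpy, scipy, OpenCV 4.12 (cv2) and the standard library are available. Lean on these libraries where they do the work, as an engineer would, in place of code of your own. Each camera call takes 0.05 s, during which the arm holds its last target. There are 200 camera calls.

## Working session

There is one attempt and no reset: what is moved stays moved. The work goes in short steps, Python scripts to look and compute and a tool call to move; the robot and the scene stay as the last step left them, time stands still between calls to the robot, and variables do not carry over. Pictures are saved under pics/ and viewed, at most 10 in all, crops included, and the job is handed in when it is done.

Besides the shell and the picture viewer there is one more tool, called after "Emit:" as name([rows], argument=value, ...), one row to a line, values as JSON. step_arm: Moves the arm, as the interface text tells. Its arguments: {"type":"object","properties":{"motion":{"type":"array"},"hand":{"type":"number"},"squeeze":{"type":"number"}},"required":["motion"]}

```bash
mkdir -p pics
cat > h.py <<'E'
import numpy as np,cv2
from cell import robot
from scipy.spatial.transform import Rotation as R
def snap(n,f=None):
    s=robot.observe(); c=robot.read_camera(n)
    if 'T_tool_cam' in c:
        T=np.eye(4);T[:3,:3]=R.from_euler('xyz',s['tool_rot']).as_matrix();T[:3,3]=s['tool_pos']
        T=T@np.array(c['T_tool_cam']);c['xyz']=T[:3,3];c['rotation']=T[:3,:3]
    c['rotation']=np.array(c['rotation']);c['xyz']=np.array(c['xyz'])
    if f: cv2.imwrite('pics/'+f,c['pixels'][:,:,::-1]); np.save('pics/'+f+'.npy',np.array([c],dtype=object),allow_pickle=True)
    return c
def load(f): return np.load('pics/'+f+'.npy',allow_pickle=True)[0]
def ray(c,u,v):
    K=np.array(c['intrinsics']);x=(u-K[0,2])/K[0,0];y=(v-K[1,2])/K[1,1]
    rd=np.hypot(x,y);r=rd
    for _ in range(20): r=rd/(1+c['k1']*r*r)
    s=r/rd if rd>0 else 1
    return c['rotation']@np.array([x*s,-y*s,-1.])
def onz(c,u,v,z):
    d=ray(c,u,v);return c['xyz']+d*(z-c['xyz'][2])/d[2]
def proj(c,p):
    q=c['rotation'].T@(np.array(p)-c['xyz']);x,y=q[0]/-q[2],-q[1]/-q[2]
    f=1+c['k1']*(x*x+y*y);K=np.array(c['intrinsics']);return np.array([K[0,0]*x*f+K[0,2],K[1,1]*y*f+K[1,2]])
E
python3 - <<'E'
from h import *
for n in('top','side','wrist'):
    c=snap(n,n+'0.png');print(n,c['xyz'],c['rotation'].round(2).tolist(),c['k1'],c['intrinsics'])
s=robot.observe();print(s['tool_pos'],s['tool_rot'],s['time'],s['opening'])
E
```

```text
top [ 0.42515159 -0.12745887  0.98259321] [0.11, -0.02, -1.6] 0.032336059283897614 [[375.33261563   0.         241.02255083]
 [  0.         375.33261563 192.55776196]
 [  0.           0.           1.        ]]
side [0.13382203 0.63488758 0.44443448] [1.21, -0.02, -2.67] -0.1288499023457075 [[426.25940171   0.         254.48650317]
 [  0.         426.25940171 184.31964919]
 [  0.           0.           1.        ]]
wrist [ 0.2043753  -0.48950113  0.38266295] [[0.24, 0.93, 0.28], [-0.97, 0.23, 0.07], [-0.0, -0.29, 0.96]] -0.05913983075753775 [[310.97118559   0.         254.32404097]
 [  0.         310.97118559 191.61927923]
 [  0.           0.           1.        ]]
[ 0.12722588 -0.50907926  0.2450085 ] [-3.14044635e+00 -1.49311419e-04  2.44797295e-01] 0.15 0.09195678842293617
```

View pics/top0.png

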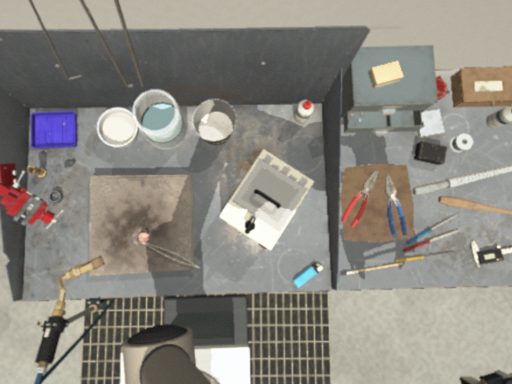

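View pics/side0.png

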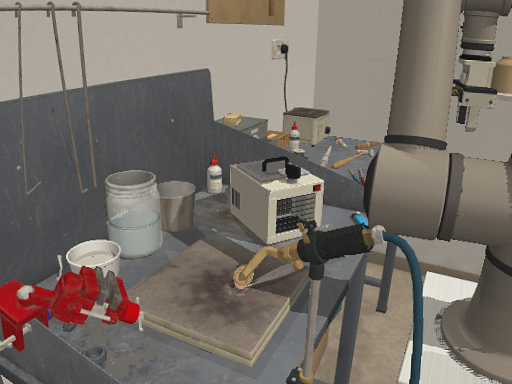

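The top view shows the extractor turned about -30° (deck corners near (265,151), (312,183), (267,246) and (221,214)), the knob near (249,226) and the handle near (268,198). The jar (157,115), cup (213,120), bottle (305,108) and lighter (307,275) stand clear of it. The side view agrees: the flap is shut and the knob is on the front ledge.

```bash
python3 - <<'E'
s=open('h.py').read()
s=s.replace("    c['rotation']=np.array(c['rotation']);","    c['rotation']=np.array(c['rotation'])\n    if c['rotation'].ndim==1: c['rotation']=R.from_euler('xyz',c['rotation']).as_matrix()\n    ")
open('h.py','w').write(s)
E
python3 - <<'E'
from h import *
c=snap('top','top1.png');p=c['pixels'];
cv2.imwrite('pics/top1c.png',cv2.resize(p[135:295,205:335,::-1],None,fx=4.5,fy=3.7*4.5/3.7*.83,interpolation=cv2.INTER_CUBIC)[:600])
g=cv2.cvtColor(p,cv2.COLOR_RGB2HSV)
m=((g[...,2]>165)&(g[...,1]<70)&(g[...,0]<45)).astype(np.uint8)
m[:140]=0;m[255:]=0;m[:,:210]=0;m[:,325:]=0
m=cv2.morphologyEx(m,cv2.MORPH_CLOSE,np.ones((5,5)))
cs,_=cv2.findContours(m,0,1);k=max(cs,key=cv2.contourArea)
q=cv2.boxPoints(cv2.minAreaRect(k));print(q,cv2.contourArea(k))
for u,v in q: print(onz(c,u,v,.13)[:2].round(3))
for n,u,v,z in(('knob',249,226,.166),('handle',268,198,.161),('jar',157,115,.08),('cup',213,120,.05),('bottle',305,108,.06),('lighter',308,275,.01)):print(n,onz(c,u,v,z).round(3))
w=snap('wrist','w1.png');
E
```

```text
[[207.99998 228.     ]
 [262.30768 146.53845]
 [329.92303 191.61536]
 [275.61536 273.0769 ]] 6063.0
[ 0.443 -0.072]
[ 0.628 -0.201]
[ 0.519 -0.353]
[ 0.339 -0.221]
knob [ 0.444 -0.163  0.166]
handle [ 0.505 -0.207  0.161]
jar [0.725 0.051 0.08 ]
cup [ 0.719 -0.085  0.05 ]
bottle [ 0.742 -0.32   0.06 ]
lighter [ 0.32  -0.317  0.01 ]
```

View pics/top1c.png

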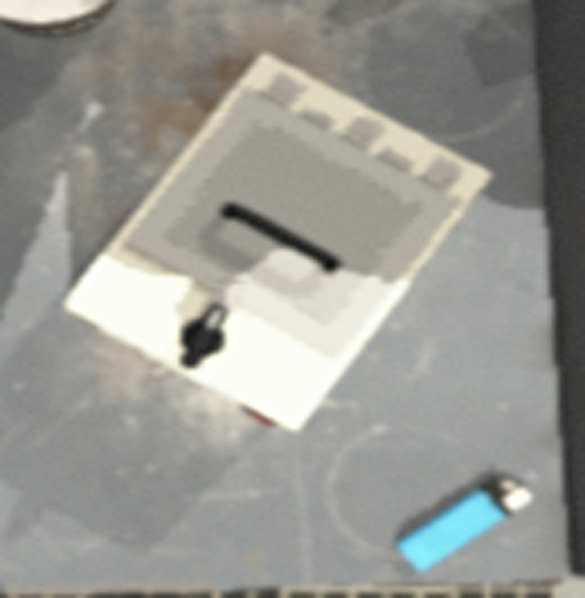

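The deck corners in crop pixels are (263,55), (492,177), (297,430) and (65,305). The handle bar runs (230,210) to (334,265), and the knob wing is centred near (203,338).

Run:
```python
from h import *
c=load('top1.png')
W=lambda u,v,z:onz(c,205+u/4.5,135+v/3.735,z)[:2]
A=[W(263,55,.13),W(492,177,.13),W(297,430,.13),W(65,305,.13)]
B=np.array([[.088,.07],[.088,-.07],[-.1,-.07],[-.1,.07]])
A=np.array(A);am=A.mean(0);bm=B.mean(0)
H=(B-bm).T@(A-am);th=np.arctan2(H[0,1]-H[1,0],H[0,0]+H[1,1])
M=np.array([[np.cos(th),-np.sin(th)],[np.sin(th),np.cos(th)]]);t=am-M@bm
print('yaw',th,'t',t,'res',(A-(B@M.T+t)).round(4).tolist())
for n,p in(('knob',(-.079,0)),('hinge',(.066,0)),('handle',(-.008,0)),('filter',(0,0))):print(n,(M@p+t).round(4))
h1,h2=W(230,210,.161),W(334,265,.161);d=h1-h2
print('seen handle',(h1+h2)/2,'yaw',np.arctan2(-d[0],d[1]),'knob',W(203,338,.166))
```

```text
yaw -0.605899313487824 t [ 0.50985638 -0.21172132] res [[-0.0016, 0.0005], [-0.0012, 0.0011], [0.0021, -0.0004], [0.0007, -0.0013]]
knob [ 0.4449 -0.1667]
hinge [ 0.5641 -0.2493]
handle [ 0.5033 -0.2072]
filter [ 0.5099 -0.2117]
seen handle [ 0.50354627 -0.20642741] yaw -0.5977366240035079 knob [ 0.44543292 -0.16572188]
```

```bash
cat >> h.py <<'E'
YAW=-.603; O=np.array([.510,-.2115,0])
def ext(p): return R.from_euler('z',YAW).apply(p)+O
def to(p,yaw=None):
    s=robot.observe();M=R.from_euler('xyz',s['tool_rot']).as_matrix()
    psi=np.arctan2(M[1,0],M[0,0]); d=M.T@(np.array(p)-s['tool_pos'])/.06
    print('shift',d.round(3),'spin',None if yaw is None else round(psi-yaw,3))
def st():
    s=robot.observe();e=R.from_euler('z',-YAW).apply(np.array(s['tool_pos'])-O)
    print('t',round(s['time'],2),'pos',np.round(s['tool_pos'],4),'rot',np.round(s['tool_rot'],3),'ext',e.round(4),'F',np.round(s['contact_force'],1),'open',round(s['opening'],4),'g',s['grip_force'],'q',np.round(s['qpos'],2))
E
python3 - <<'E'
from h import *
c=load('top1.png');print('panel foot',onz(c,328,290,0),onz(c,326,110,0))
s=load('side0.png')
if s['rotation'].ndim==1:s['rotation']=R.from_euler('xyz',s['rotation']).as_matrix()
for u,v in((225,127),(300,155),(345,175)):
    d=ray(s,u,v);print(s['xyz']+d*(-.37-s['xyz'][1])/d[1])
to((.25,-.28,.29)); to((.445,-.166,.246),YAW); to((.445,-.166,.246+.0),YAW); st()
E
```

```text
panel foot [ 0.27968043 -0.36801627  0.        ] [ 0.75570571 -0.38871009  0.        ]
[ 0.74024959 -0.37        0.17436885]
[ 0.51257927 -0.37        0.12734303]
[ 0.38846726 -0.37        0.09399223]
shift [ 2.911 -3.211 -0.744] spin None
shift [ 6.524 -4.266 -0.01 ] spin 0.848
shift [ 6.524 -4.266 -0.01 ] spin 0.848
t 0.25 pos [ 0.1272 -0.5092  0.2452] rot [-3.141 -0.     0.245] ext [-0.1464 -0.4623  0.2452] F [ 0.7 -0.4 -0.3] open 0.0919 g 0.0 q [-1.47  0.34  1.52  0.    1.28 -0.15]
```

Emit:
step_arm([
  [[0.7,-0.8,-0.4],0],
  [[1.4,-1.6,-0.7],0],
  [[2.1,-2.4,-0.75],0],
  [[2.9,-3.2,-0.75],0.1],
  [[3.7,-3.5,-0.7],0.25],
  [[4.5,-3.7,-0.5],0.4],
  [[5.3,-3.95,-0.3],0.55],
  [[6.0,-4.15,-0.1],0.7],
  [[6.5,-4.26,0],0.848],
  [[6.5,-4.26,0],0.848],
], hand=120, squeeze=20)

```text
time: 1.5
tool_pos: [0.4447, -0.1656, 0.2446]
tool_rot: [3.142, 0.001, -0.6]
contact_force: [-1.3, -0.8, 0.7]
opening: 0.0489
grip_force: 0.0
```

Run:
```python
from h import *
st();c=snap('wrist','w2.png');to(ext((-.079,0,.166)),YAW)
print(proj(c,ext((-.079,0,.168))),proj(c,ext((-.008,0,.1655))))
```

```text
t 1.5 pos [ 0.4447 -0.1656  0.2446] rot [ 3.142e+00  1.000e-03 -6.000e-01] ext [-0.0798  0.0007  0.2446] F [-1.3 -0.8  0.7] open 0.0489 g 0.0 q [-0.52  0.25  1.66  0.    1.24  1.65]
shift [ 0.021 -0.007  1.317] spin 0.004
[256.4977922  208.25304165] [257.00006299 108.19177774]
```

View pics/w2.png

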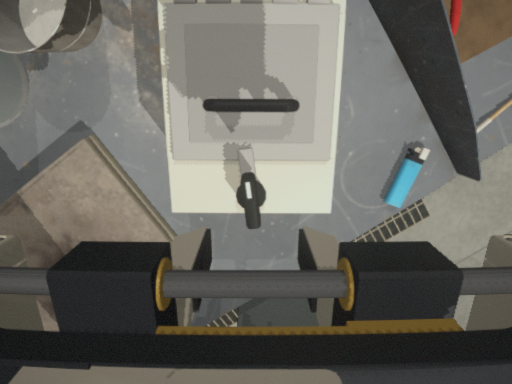

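The wrist view shows the knob wing from (250,172) to (254,228), the tongue pointing at (246,148) and the bar at (203–299,105). Everything sits about 5 px left of prediction, so I shift the extractor origin by about +2 mm in y.

Emit:
step_arm([
  [[0.03,-0.04,0.6],0],
  [[0.04,-0.04,1.1],0],
  [[0.04,-0.04,1.3],0],
  [[0.04,-0.04,1.3],0],
])

```text
time: 2.05
tool_pos: [0.4465, -0.1667, 0.1676]
tool_rot: [3.141, 0.001, -0.603]
contact_force: [-0.0, 0.4, 0.0]
opening: 0.0483
grip_force: 0.0
```

Emit:
step_arm([
  [[0,0,0],0],
  [[0,0,0],0],
  [[0,0,0],0],
  [[0,0,0],0],
  [[0,0,0],0],
  [[0,0,0],0],
], hand=255, squeeze=15)

```text
time: 2.8
tool_pos: [0.4489, -0.165, 0.168]
tool_rot: [-3.138, -0.003, -0.603]
contact_force: [8.2, 6.9, -0.1]
opening: 0.0109
grip_force: 15.0
```

Emit:
step_arm([
  [[0,-0.05,0],0],
  [[0,-0.05,0],-0.17],
  [[0,-0.05,0],-0.34],
  [[0,-0.05,0],-0.51],
  [[0,-0.05,0],-0.68],
  [[0,-0.05,0],-0.85],
  [[0,-0.05,0],-1.02],
  [[0,-0.05,0],-1.19],
  [[0,-0.05,0],-1.36],
  [[0,-0.05,0],-1.5],
])

```text
time: 4.05
tool_pos: [0.4491, -0.1643, 0.1679]
tool_rot: [3.14, 0.0, 0.902]
contact_force: [0.6, -0.7, 2.2]
opening: 0.0109
grip_force: 15.0
```

Emit:
step_arm([
  [[0,0,0],0],
  [[0,0,0],0],
  [[0,0,0],0],
])

```text
time: 4.42
tool_pos: [0.4491, -0.1642, 0.1679]
tool_rot: [3.14, 0.0, 0.895]
contact_force: [0.7, -3.2, 5.2]
opening: 0.0105
grip_force: 15.0
```

Emit:
step_arm([
  [[0,0,0],0],
  [[0,0,0],0],
  [[0,0,0],0],
  [[0,0,-0.5],0],
  [[0,0,-1.2],0],
  [[0,0,-1.2],0],
], hand=140)

```text
time: 5.18
tool_pos: [0.45, -0.1643, 0.2422]
tool_rot: [3.136, -0.001, 0.897]
contact_force: [-0.6, 0.1, -0.6]
opening: 0.0413
grip_force: 0.0
```

```bash
sed -i 's/^YAW=.*/YAW=-.603; O=np.array([.514,-.209,0])/' h.py
python3 - <<'E'
from h import *
st();to(ext((-.008,0,.24)),YAW+np.pi/2);c=snap('wrist','w3.png')
print('knob',proj(c,ext((-.079,0,.168))),'bar',[proj(c,ext((-.008,y,.1655))) for y in(-.03,0,.03)])
E
```

```text
t 5.17 pos [ 0.45   -0.1643  0.2422] rot [ 3.136e+00 -1.000e-03  8.970e-01] ext [-0.078   0.0005  0.2422] F [-0.6  0.1 -0.6] open 0.0413 g 0.0 q [-0.51  0.26  1.65  0.    1.22  0.16]
shift [0.074 1.164 0.044] spin -0.071
knob [252.45295235 212.60616964] bar [array([347.90507299, 241.67855466]), array([348.7364388, 204.7286356]), array([349.45382939, 164.78287256])]
```

View pics/w3.png

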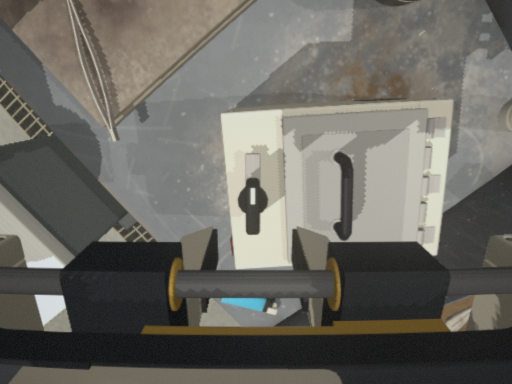

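The wing now lies along y at (252,206) with the tongue pointing sideways at (252,160), clear of the flap edge at column 285. The bar is at column 348, rows 155–238, as predicted.

Emit:
step_arm([
  [[0.07,0.6,0],-0.07],
  [[0.07,1.16,0],-0.07],
  [[0.07,1.16,0.5],-0.07],
  [[0.07,1.16,1.0],-0.07],
  [[0.07,1.16,1.17],-0.07],
  [[0.07,1.16,1.17],-0.07],
  [[0.07,1.16,1.17],-0.07],
])

```text
time: 6.1
tool_pos: [0.5062, -0.2042, 0.1703]
tool_rot: [3.14, -0.0, 0.967]
contact_force: [0.3, 0.6, 0.4]
opening: 0.0412
grip_force: 0.0
```

Emit:
step_arm([
  [[0,0,0],0],
  [[0,0,0],0],
  [[0,0,0],0],
  [[0,0,0],0],
  [[0,0,0],0],
  [[0,0,0],0],
], hand=255, squeeze=10)

```text
time: 6.85
tool_pos: [0.5072, -0.2049, 0.1697]
tool_rot: [3.137, -0.0, 0.967]
contact_force: [3.8, -3.0, -2.3]
opening: 0.0086
grip_force: 10.0
```

Run:
```python
from h import *
st()
for th in(.15,.3,.45,.6,.75,.9):
    a=np.radians(159.6);r=.0789
    print(th,np.round([r*(np.cos(a-th)-np.cos(a))/.06,r*(np.sin(a-th)-np.sin(a))/.06],3))
```

```text
t 6.85 pos [ 0.5072 -0.2049  0.1697] rot [ 3.137 -0.     0.967] ext [-0.0079 -0.0005  0.1697] F [ 3.8 -3.  -2.3] open 0.0086 g 9.999644458293915 q [-0.52  0.45  1.58 -0.    1.11  0.08]
0.15 [0.082 0.179]
0.3 [0.191 0.344]
0.45 [0.322 0.49 ]
0.6 [0.474 0.616]
0.75 [0.643 0.717]
0.9 [0.825 0.792]
```

Emit:
step_arm([
  [[0,0.04,-0.09],0],
  [[0,0.08,-0.18],0],
  [[0,0.13,-0.26],0],
  [[0,0.19,-0.34],0],
  [[0,0.25,-0.42],0],
  [[0,0.32,-0.49],0],
  [[0,0.4,-0.56],0],
  [[0,0.47,-0.62],0],
  [[0,0.56,-0.67],0],
  [[0,0.64,-0.72],0],
])

```text
time: 8.1
tool_pos: [0.5366, -0.2253, 0.2139]
tool_rot: [-3.14, 0.0, 0.967]
contact_force: [-6.2, 2.6, 5.3]
opening: 0.0085
grip_force: 10.0
```

Emit:
step_arm([
  [[0,0,0],0],
  [[0,0,0],0],
  [[0,0,0],0],
])

```text
time: 8.48
tool_pos: [0.5373, -0.2258, 0.2143]
tool_rot: [3.14, 0.0, 0.967]
contact_force: [-3.8, 1.7, 6.4]
opening: 0.0084
grip_force: 10.0
```

Run:
```python
from h import *
st();c=snap('side','s4.png');cv2.imwrite('pics/s4c.png',cv2.resize(c['pixels'][90:290,180:380,::-1],None,fx=3,fy=3,interpolation=cv2.INTER_CUBIC))
```

```text
t 8.47 pos [ 0.5373 -0.2258  0.2143] rot [3.14  0.    0.967] ext [ 0.0287 -0.0006  0.2143] F [-3.8  1.7  6.4] open 0.0084 g 10.000160336494446 q [-0.53  0.47  1.41 -0.    1.26  0.07]
```

View pics/s4c.png

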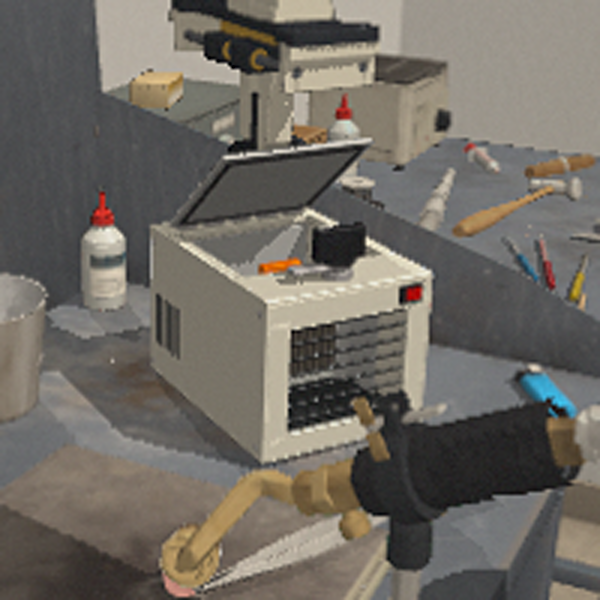

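The flap is raised to about 0.75 rad by the handle and the orange tab is visible under it near crop (280,266). Next I release the bar, go round in front and push the flap's underside.

Emit:
step_arm([
  [[0,0,0],0],
  [[0,0,0],0],
  [[0,0,0],0],
  [[0,0,-0.4],0],
  [[0,0,-0.9],0],
  [[0,0,-1.4],0],
  [[0,0,-1.4],0],
], hand=210)

```text
time: 9.4
tool_pos: [0.5383, -0.2262, 0.2989]
tool_rot: [3.136, -0.0, 0.967]
contact_force: [-0.4, 0.3, 0.5]
opening: 0.0164
grip_force: 0.0
```

Emit:
step_arm([
  [[0,-0.4,0],0.18],
  [[0,-0.8,0],0.36],
  [[0,-1.2,0],0.54],
  [[0,-1.4,0],0.72],
  [[0,-1.4,0],0.9],
  [[0,-1.4,0],1.08],
  [[0,-1.4,0],1.26],
  [[0,-1.4,0],1.44],
  [[0,-1.4,0],1.57],
  [[0,-1.4,0],1.57],
], hand=255)

```text
time: 10.65
tool_pos: [0.4679, -0.1779, 0.2954]
tool_rot: [3.141, 0.002, -0.602]
contact_force: [-0.5, -0.1, -0.1]
opening: -0.0
grip_force: 0.0
```

Run:
```python
from h import *
st();to(ext((-.054,0,.2125)),YAW);to(ext((.061,0,.2125)),YAW)
```

```text
t 10.65 pos [ 0.4679 -0.1779  0.2954] rot [ 3.141e+00  2.000e-03 -6.020e-01] ext [-0.0557 -0.0005  0.2954] F [-0.5 -0.1 -0.1] open -0.0 g 0.0 q [-0.52  0.26  1.5  -0.    1.38  1.66]
shift [ 0.03  -0.009  1.381] spin 0.001
shift [ 1.947 -0.007  1.378] spin 0.001
```

Emit:
step_arm([
  [[0,0,0.5],0],
  [[0,0,1.0],0],
  [[0,0,1.35],0],
  [[0,0,1.35],0],
  [[0.2,0,1.35],0],
  [[0.4,0,1.35],0],
  [[0.6,0,1.35],0],
  [[0.8,0,1.35],0],
  [[1.0,0,1.35],0],
  [[1.0,0,1.35],0],
])

```text
time: 11.9
tool_pos: [0.5187, -0.213, 0.2154]
tool_rot: [3.142, -0.001, -0.603]
contact_force: [-0.5, 0.3, 0.1]
opening: 0.0006
grip_force: 0.0
```

Emit:
step_arm([
  [[0.15,0,0],0],
  [[0.3,0,0],0],
  [[0.45,0,0],0],
  [[0.6,0,0],0],
  [[0.75,0,0],0],
  [[0.85,0,0],0],
  [[0.95,0,0],0],
  [[0.95,0,0],0],
  [[0.95,0,0],0],
])

```text
time: 13.02
tool_pos: [0.5647, -0.2445, 0.2155]
tool_rot: [3.142, -0.001, -0.603]
contact_force: [0.8, 0.3, -0.4]
opening: 0.0003
grip_force: 0.0
```

Run:
```python
from h import *
st();c=snap('side','s5.png');cv2.imwrite('pics/s5c.png',cv2.resize(c['pixels'][90:290,180:380,::-1],None,fx=3,fy=3,interpolation=cv2.INTER_CUBIC))
```

```text
t 13.03 pos [ 0.5647 -0.2445  0.2155] rot [ 3.142e+00 -1.000e-03 -6.030e-01] ext [ 0.0619 -0.0005  0.2155] F [ 0.8  0.3 -0.4] open 0.0003 g 0.0 q [-0.53  0.53  1.31 -0.    1.3   1.64]
```

View pics/s5c.png

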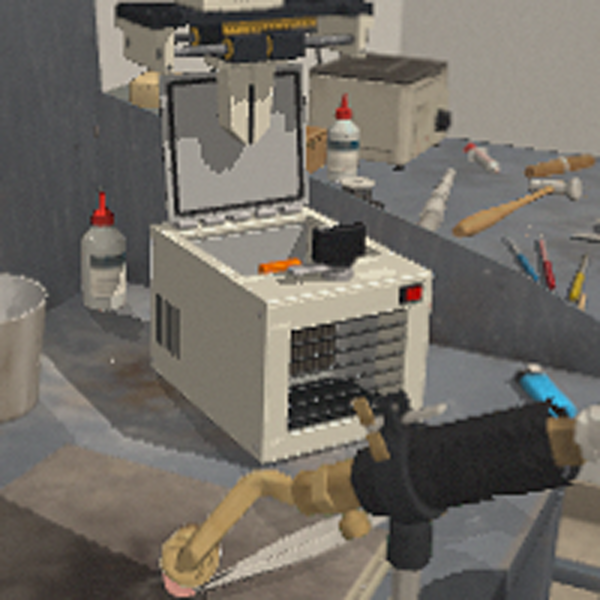

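The flap stands about upright (crop corners (165,75) and (300,65) over the hinge line (172,222)–(308,205)), with the knob still turned. Next I back off, open the fingers to about 60 mm above the tab and check from close by.

Emit:
step_arm([
  [[-0.3,0,0],0],
  [[-0.6,0,0],0],
  [[-1.03,0,0],0],
  [[-1.03,0,0],0],
  [[-1.03,0,0],0],
], hand=90)

```text
time: 13.7
tool_pos: [0.5144, -0.2098, 0.216]
tool_rot: [-3.142, -0.002, -0.603]
contact_force: [0.2, 0.6, -0.0]
opening: 0.046
grip_force: 0.0
```

Run:
```python
from h import *
st();to(ext((0,0,.115)),YAW)
c=snap('side')
for th in(1.4,1.5,1.6,1.7): print(th,[((proj(c,ext((.066-.118*np.cos(th),y,.1335+.118*np.sin(th))))-[180,90])*3).round(0) for y in(.064,-.064)],((proj(c,ext((.066,.064,.1335)))-[180,90])*3).round())
def orange(c):
    g=cv2.cvtColor(c['pixels'],cv2.COLOR_RGB2HSV);m=((g[...,0]>5)&(g[...,0]<20)&(g[...,1]>190)&(g[...,2]>150)).astype(np.uint8)
    n,l,s,ce=cv2.connectedComponentsWithStats(m)
    return [(s[i].tolist(),ce[i].round(1).tolist()) for i in range(1,n) if s[i,4]>25]
print(orange(c),proj(c,ext((0,0,.112))))
w=snap('wrist','w5.png');print(orange(w),[proj(w,ext((0,y,.116))) for y in(-.017,0,.017)])
t=snap('top');print(orange(t),proj(t,ext((0,0,.116))))
```

```text
t 13.7 pos [ 0.5144 -0.2098  0.216 ] rot [-3.142e+00 -2.000e-03 -6.030e-01] ext [ 0.0007 -0.0005  0.216 ] F [ 0.2  0.6 -0. ] open 0.046 g 0.0 q [-0.53  0.42  1.49 -0.    1.23  1.65]
shift [-0.015 -0.008  1.683] spin -0.0
1.4 [array([180.,  84.]), array([326.,  71.])] [168. 226.]
1.5 [array([173.,  79.]), array([318.,  67.])] [168. 226.]
1.6 [array([166.,  76.]), array([310.,  64.])] [168. 226.]
1.7 [array([159.,  74.]), array([303.,  62.])] [168. 226.]
[([267, 176, 13, 5, 28], [272.6, 178.0])] [273.34958999 178.54755087]
[([230, 186, 49, 19, 552], [255.2, 197.1])] [array([275.86531998, 200.59456477]), array([254.76709983, 200.59069812]), array([233.66944784, 200.58194394])]
[] [266.79737517 195.95818007]
```

View pics/w5.png

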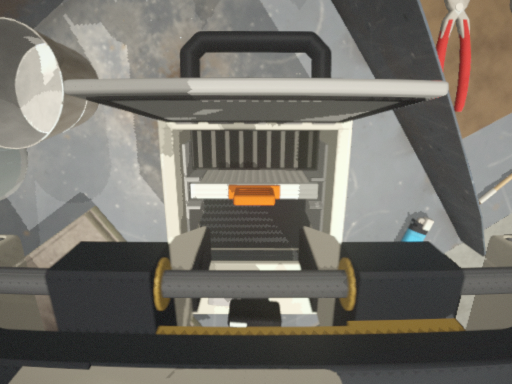

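The tab is at (255,195) in the wrist view, within 1 px sideways of prediction, and the flap stands at about 1.6 rad. I descend and grip.

Emit:
step_arm([
  [[0.01,0,0.3],0],
  [[0.01,0,0.7],0],
  [[0.01,0,1.1],0],
  [[0.01,0,1.4],0],
  [[0.01,0,1.67],0],
  [[0.01,0,1.67],0],
  [[0.01,0,1.67],0],
])

```text
time: 14.72
tool_pos: [0.5146, -0.21, 0.1159]
tool_rot: [-3.142, -0.001, -0.603]
contact_force: [-0.1, 0.6, -0.3]
opening: 0.0594
grip_force: 0.0
```

Emit:
step_arm([
  [[0,0,0],0],
  [[0,0,0],0],
  [[0,0,0],0],
  [[0,0,0],0],
  [[0,0,0],0],
  [[0,0,0],0],
  [[0,0,0],0],
], hand=255, squeeze=25)

```text
time: 15.6
tool_pos: [0.5143, -0.2097, 0.1155]
tool_rot: [-3.141, -0.001, -0.603]
contact_force: [0.9, 2.2, 2.9]
opening: 0.0336
grip_force: 25.0
```

Emit:
step_arm([
  [[0,0,-0.1],0],
  [[0,0,-0.25],0],
  [[0,0,-0.4],0],
  [[0,0,-0.6],0],
  [[0,0,-0.8],0],
  [[0,0,-1.0],0],
  [[0,0,-1.2],0],
  [[0,0,-1.4],0],
  [[0,0,-1.6],0],
  [[0,0,-1.8],0],
])

```text
time: 16.85
tool_pos: [0.5141, -0.2097, 0.2241]
tool_rot: [3.142, 0.0, -0.603]
contact_force: [-0.4, 0.3, -0.3]
opening: 0.0339
grip_force: 25.0
```

Emit:
step_arm([
  [[0,0,-0.2],0],
  [[0,0,-0.4],0],
  [[0,0,-0.6],0],
  [[0,0,-0.8],0],
  [[0,0,-0.95],0],
  [[0,0,-1.1],0],
  [[-0.1,0,-1.1],0],
  [[-0.3,0,-1.1],0],
  [[-0.4,0,-1.1],0],
  [[-0.4,0,-1.1],0],
])

```text
time: 18.1
tool_pos: [0.4939, -0.1957, 0.2894]
tool_rot: [3.142, 0.0, -0.603]
contact_force: [0.7, 0.4, -0.9]
opening: 0.0335
grip_force: 25.0
```

Emit:
step_arm([
  [[0,0,0],-0.08],
  [[0,0,0],-0.16],
  [[0,0,0],-0.24],
  [[0,0,0],-0.32],
  [[0,0,0],-0.4],
  [[0,0,0],-0.48],
  [[0,0,0],-0.55],
  [[0,0,0],-0.603],
  [[0,0,0],-0.603],
  [[0,0,0],-0.603],
])

```text
time: 19.35
tool_pos: [0.4944, -0.1961, 0.2893]
tool_rot: [3.141, -0.0, -0.001]
contact_force: [-1.4, 0.1, -1.8]
opening: 0.0336
grip_force: 25.0
```

Run:
```python
from h import *
st();c=snap('side','s6.png');t=snap('top','t6.png')
cv2.imwrite('pics/six.png',np.hstack([cv2.resize(c['pixels'][60:260,180:380],(400,400)),cv2.resize(t['pixels'][100:300,200:400],(400,400))])[:,:,::-1])
```

```text
t 19.35 pos [ 0.4944 -0.1961  0.2893] rot [ 3.141e+00 -0.000e+00 -1.000e-03] ext [-0.0234 -0.0005  0.2893] F [-1.4  0.1 -1.8] open 0.0336 g 24.998541176319122 q [-0.52  0.32  1.43 -0.    1.39  1.05]
```

View pics/six.png

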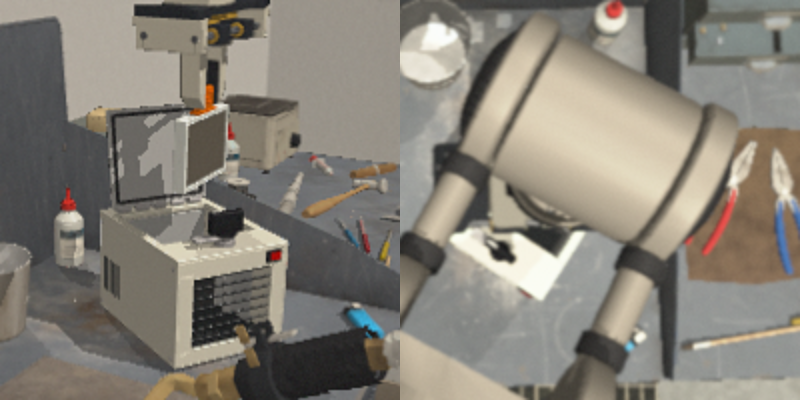

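The cassette hangs upright from the fingers, dark face to the front, lower edge at about 186 mm and about 50 mm clear of the open flap. The knob is still turned. I let it settle, then hand in.

Emit:
step_arm([
  [[0,0,0],0],
  [[0,0,0],0],
  [[0,0,0],0],
  [[0,0,0],0],
])

```text
time: 19.95
tool_pos: [0.4943, -0.1961, 0.2893]
tool_rot: [3.142, 0.0, -0.0]
contact_force: [0.3, -0.7, -0.9]
opening: 0.0336
grip_force: 25.0
```

```bash
python3 -c "
from h import *
st();print(robot.hand_in())"
```

```text
t 19.95 pos [ 0.4943 -0.1961  0.2893] rot [ 3.142  0.    -0.   ] ext [-0.0235 -0.0005  0.2893] F [ 0.3 -0.7 -0.9] open 0.0336 g 24.99852865934372 q [-0.52  0.32  1.43 -0.    1.39  1.05]
the job is handed in; nothing more can be done
None
```

I handed the job in at about 20 s, with no verdict shown: the knob is turned about 1.5 rad, the flap stands open at about 1.6 rad, and the pre-filter is held still and upright with its dark face to the front and its lower edge about 186 mm above the bench.

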